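# Centre the target card, then hold the spring clip gaping around its top edge

## Robot

A 7-joint arm with a two-finger parallel gripper is mounted at the origin on a cart in front of the work surface, level with it; the furniture and walls round the work are solid. World frame = base frame: x ahead of the robot, y to its left, z up, the work surface at z = 0. Lengths are in m, angles in rad, forces in N, time in s.
With the tool pointing down it reaches from about 0.4 to 0.75 m from the base axis. Payload 19.5 kg.
Tool frame: the origin (TCP) lies between the finger pads; the fingertips stand 14 mm ahead of it and the grasp point (between the pads) lies 5 mm behind it; z points along the fingers, x is the direction in which the jaws open and shut, and the axes are right-handed (so a half turn about z gives the same grasp; the last joint's range is limited). The gripper opens to 85 mm and grips with 20 to 120 N. Pads are 22 mm wide; open, the fingers measure 114 mm over their backs; the gripper's body (76 mm by 85 mm) begins 54 mm behind the grasp point. The pads swing forward as they close: fully open they stand 13 mm farther back than shut.
Start: joints at [-1.386, 0.707, -0.028, 1.485, 0.022, 0.951, -0.075], TCP at [0.129, 0.56, 0.245] pointing down, gripper open.
Joint ranges: [-2.71, 2.71], [-0.32, 2.16], [-1.57, 1.52], [0, 2.45], [-1.46, 4.6], [0, 2.02], [-2.83, 2.83]. Speed limits (rad/s): [1.89, 1.89, 2.57, 2.57, 3.01, 3.01, 3.01].

## Interface

Orientations are given as a unit quaternion [x, y, z, w].
In Python, from plant import observe, grab_frame, sign_off gives the robot as it stands.
- The arm moves only by the tool servo_tool, never from a script. Its argument "moves" is a list of rows, each an object of numbers: "ax", "ay", "az": the turn, a rotation vector about the tool's x, y, z in degrees; "tx", "ty", "tz": the shift along the tool's x, y, z in m; "jaw": the opening, from 0 (shut) to 1 (fully open). A call has 1 to 20 rows; each row is the pose to reach, as a shift and turn from the pose commanded when the call began, along the tool's axes at that moment; what a row does not reach only later rows make up. A row lasts 1/10 s, in which the tool goes at most 50 mm and 8.59 degrees, less where a joint would pass 70% of its speed; a pose out of reach is approached as far as the arm can. A call with a gripper value outside its range is refused whole. The fingers move at their own pace and stop on an object; "force" is the grip in N (left out, the last holds). Time passes only in rows, so rows that repeat a pose let the fingers close. It gives the time, the measured TCP pose, the force and the opening at its end, in the units of the state.
- observe(): the state, without advancing time (a new reading comes with each control period).
- grab_frame(name): name is "scene" or "top" or "wrist"; returns a dict with "image" (400x640x3 uint8, red, green, blue), "intrinsics" (3x3 intrinsics, pixels), "view" (4x4, takes a point from world to camera coordinates). Camera axes: x right, y down, z forward; pixel columns grow to the right and rows downward; lengths in m; the calibration is good to about 2 mm. A picture is of the moment at which its call begins. There is no depth.
- sign_off(): hands the job in, once; it reports no verdict.
The state is a dict: "t": time; "joints": joint angles; "joint_vel": joint speeds; "tau": joint torques, N m; "tcp_pos": TCP position; "eef_rot": TCP orientation; "ft_force": force on the tool from outside, world axes, zero at the start; "torque": the same for the moment, N m; "gripper_width": opening from 0.0 (shut) to 1.0 (fully open).
Only numpy, scipy, OpenCV 4.12 (cv2) and the standard library are available. Lean on these libraries where they do the work, as an engineer would, in place of code of your own. Each camera call takes 0.05 s, during which the arm holds its last target. There are 200 camera calls.

## Task

Turn the black knob of the target stage until the carriage's pointer stands at the red mark. Then take the orange-handled spring clip off its parking blade by squeezing its handles fully together, bring it over the card and lower its gaping jaws astride the middle of the card's top edge, about half the jaws' length deep, with one jaw on either side. The program finishes while still holding the clip squeezed open there: neither the clip nor the robot may touch the card, pointer or carriage, the pointer must still stand at the mark, and the other things on the table are left alone.

Things in the scene. Friction and masses are not known exactly. Their poses are not given: they have to be found in the camera images.
- stage: Target stage, fixed: dark base plate 124 (x) x 150 (y) x 14 mm, origin at the centre of its underside, z up; its -x side with the knob faces the robot. An upright white card stands across it, parallel to y, in a carriage that slides along y. Knob axis at stage x = -47 mm, y = -50 mm; card plane at x = +37 mm.
- knob_grip (a point): Point on the vertical axis of the black round fluted knob, 59 mm above the table, at mid-height of its grip (diameter 31 mm, from z = 45 to 73 mm). It has the stage's orientation and does not turn with the knob. Round it, nothing within 75 mm stands higher than 45 mm; the card plane is 84 mm away and reaches 98 mm high, so open the gripper no more than needed.
- knob (a joint): Knob angle, rad, counterclockwise from above positive, range -3.5 to 3.5. The carriage with card and pointer moves 6 mm along the stage's +y (left, seen from the robot) per rad. Friction about 0.05 N m; it stays where it is left. At the start the pointer stands 4.5 to 17 mm to the -y side of the mark.
- pointer (a point): Tip of the carriage's thin black pointer needle above the white scale, 25 mm above the table; moves with the carriage along the stage's y. Has the stage's orientation.
- mark_tip (a point): Tip of the red mark (a 6 mm red rider with a 2 mm wide red line) on the front of the white scale; somewhere within 3 mm of the scale's middle, stays there. The pointer is at the mark when both have the same y in the stage's frame.
- card_top (a point): Middle of the top edge of the white card (3 mm thick along x, 80 mm wide along y, top edge 98 mm above the table, black cross with a vertical middle line printed on its faces); rides on the carriage, has the stage's orientation. The card stands free for 55 mm below the top edge.
- stand: Parking stand, fixed: blue foot 60 x 60 x 14 mm, origin at the centre of its underside, carrying an upright aluminium blade 3 mm thick (x), 46 mm wide (y), top edge 80 mm above the table. The clip sits on the blade's top edge at the start.
- clip: Spring clip, 80 g, 24 mm wide: two steel levers on a pivot barrel (radius 5 mm), orange handles up, jaws down. Origin on the pivot axis, z up to the handles, y along the pivot (along the blade), x across: handles close and jaws open along x. Parked, the barrel rests on the blade, pivot 85 mm above the table, jaws biting the blade. Jaw tips reach 40 mm below the pivot.
- jaw_near (a joint): Opening angle of each jaw, rad; both open alike. 0 parked: handles splayed, 50 mm over their outer faces at the top (38 mm above the pivot), 33 mm at the root (8 mm above). 0.28 at the stop: handles parallel, vertical, 28 mm over the faces, from 12 to 42 mm above the pivot; jaw tips gape 24 mm. A full squeeze takes about 7 N on each handle near its top; a 20 to 40 N grip is fine.
- shim_tin: Bystander, to be left alone: round pale metal tin, 60 mm across, 24 mm high. Origin at the centre of its underside.
- red_tape: Bystander, to be left alone: red tape roll, 58 mm across, 18 mm high. Origin at the centre of its underside.
- bearing_block: Bystander, to be left alone: pale bearing block, 30 x 34 x 29 mm. Origin at the centre of its underside.
- small_stepper: Bystander, to be left alone: small stepper motor, 48 x 42 x 62 mm with its shaft. Origin at the centre of its underside.
- slide_box: Bystander, to be left alone: teal slide box, 35 x 85 x 31 mm. Origin at the centre of its underside.
- objective: Bystander, to be left alone: microscope objective standing, 31 mm across, 44 mm high. Origin at the centre of its underside.
- coupling: Bystander, to be left alone: pale shaft coupling standing, 25 mm across and high. Origin at the centre of its underside.
- carriage: The sliding carriage with the card and the pointer (origin in the card's plane at table height, stage's orientation): not to be touched by robot or clip.

How it is judged:
By the outcome, as a careful person would: the job done as asked, in the order asked, and still so for the second after the job is handed in, while the arm keeps its last pose, push and grip.
It also fails if it takes over 64 s, if anything falls off the work surface, if the arm or the gripper's body presses on something with over 40 N, if the wrist force passes 120 N, or if a joint passes its speed limit or range.

## Working session

There is one attempt and no reset: what is moved stays moved. The work goes in short steps, Python scripts to look and compute and a tool call to move; the robot and the scene stay as the last step left them, time stands still between calls to the robot, and variables do not carry over. Pictures are saved under pics/ and viewed, about 8 in all and at most 12, crops included, and the job is handed in when it is done.

Besides the shell and the picture viewer there is one more tool, called after "Call:" by a JSON object that holds its "api" and its "payload", one argument or row to a line. servo_tool: Moves the arm, as the interface text tells. Its arguments: {"type":"object","properties":{"moves":{"type":"array"},"force":{"type":"number"}},"required":["moves"]}

```bash
mkdir -p pics; ls
cat > h.py <<'E'
import numpy as np, cv2
from plant import observe, grab_frame, sign_off
from scipy.spatial.transform import Rotation as R
def save(name,fn,crop=None,scale=1):
    f=grab_frame(name); im=f['image'][:,:,::-1].copy()
    np.savez('pics/'+fn+'.npz',**f)
    if crop: im=im[crop[1]:crop[3],crop[0]:crop[2]]
    if scale!=1: im=cv2.resize(im,None,fx=scale,fy=scale,interpolation=cv2.INTER_CUBIC)
    cv2.imwrite('pics/'+fn+'.png',im); return f
def unproj(f,uv,z):
    K=np.array(f['intrinsics']);V=np.array(f['view']);d=V[:3,:3].T@np.linalg.inv(K)@[uv[0],uv[1],1]
    c=-V[:3,:3].T@V[:3,3]; return c+d*(z-c[2])/d[2]
def proj(f,p):
    V=np.array(f['view']);q=np.array(f['intrinsics'])@(V[:3,:3]@p+V[:3,3]);return q[:2]/q[2]
E
python3 - <<'E'
from h import *
a=save('top','top0'); b=save('scene','scene0')
for f in(a,b):
    V=f['view'];print(np.round(f['intrinsics'],1).tolist(),np.round(V,3).tolist(),np.round(-V[:3,:3].T@V[:3,3],3))
o=observe();print(o)
E
```

```text
pics
[[507.0, 0.0, 322.9], [0.0, 507.0, 199.0], [0.0, 0.0, 1.0]] [[0.066, -0.998, -0.001, -0.179], [-0.978, -0.064, -0.201, 0.561], [0.2, 0.014, -0.98, 1.836], [0.0, 0.0, 0.0, 1.0]] [ 0.192 -0.169  1.911]
[[477.9, 0.0, 318.5], [0.0, 477.9, 192.1], [0.0, 0.0, 1.0]] [[-0.794, -0.607, 0.008, 0.337], [-0.477, 0.616, -0.627, 0.401], [0.375, -0.502, -0.779, 1.403], [0.0, 0.0, 0.0, 1.0]] [-0.067  0.662  1.341]
{'t': 0.1, 'joints': array([-1.38569088,  0.70703531, -0.02757402,  1.48494065,  0.02198302,
        0.95090465, -0.07549825]), 'joint_vel': array([-0.00043445, -0.00210349,  0.00042232, -0.00170842, -0.00093797,
       -0.00218163, -0.00033349]), 'tau': array([ 2.84758637e-03, -8.84287906e+01,  1.23673718e+00, -2.36451262e+01,
        1.70143222e-02,  5.12427912e-03, -3.02258707e-05]), 'tcp_pos': array([0.12926376, 0.56005601, 0.24488045]), 'eef_rot': array([ 7.82593867e-01,  6.22532406e-01, -3.71731155e-04,  3.23766162e-04]), 'ft_force': array([-0.11758609,  0.82844073, -0.02724151]), 'torque': array([-0.0030942 , -0.00082404, -0.02600023]), 'gripper_width': 0.9996681442958888}
```

View pics/top0.png

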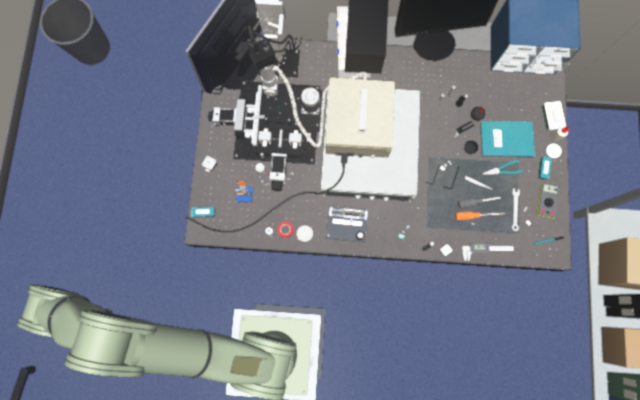

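View pics/scene0.png

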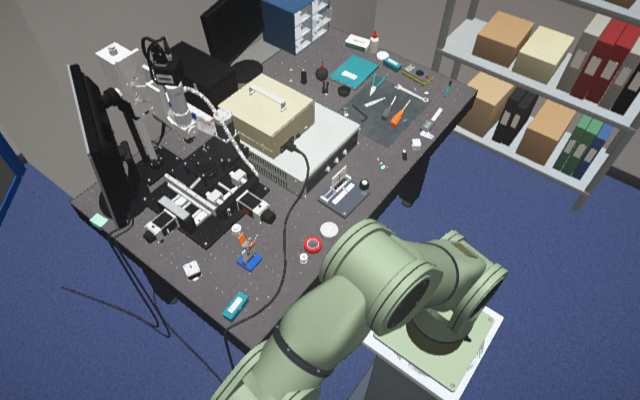

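Top view: stage near (348,225), clip and stand near (243,193), tape (286,230), tin (305,233), slide box (203,212). I'll enlarge both regions.

Run:
```python
from h import *
a=np.load('pics/top0.npz');b=np.load('pics/scene0.npz')
c1=cv2.resize(a['image'][140:255,190:390,::-1],None,fx=4,fy=4,interpolation=cv2.INTER_CUBIC)
cv2.imwrite('pics/crop0.png',c1)
for n,u,z in[('stage',(347,226),.014),('knob',(360,236),.06),('stand',(243,193),.014),('tape',(286,230),.01),('tin',(305,233),.02),('box',(203,212),.03),('small',(208,163),.03),('coup',(269,231),.02)]: print(n,unproj(a,u,z).round(3))
```

```text
stage [ 0.482 -0.239  0.014]
knob [ 0.442 -0.287  0.06 ]
stand [0.584 0.166 0.014]
tape [ 0.453 -0.01   0.01 ]
tin [ 0.445 -0.083  0.02 ]
box [0.498 0.306 0.03 ]
small [0.689 0.308 0.03 ]
coup [0.443 0.053 0.02 ]
```

View pics/crop0.png

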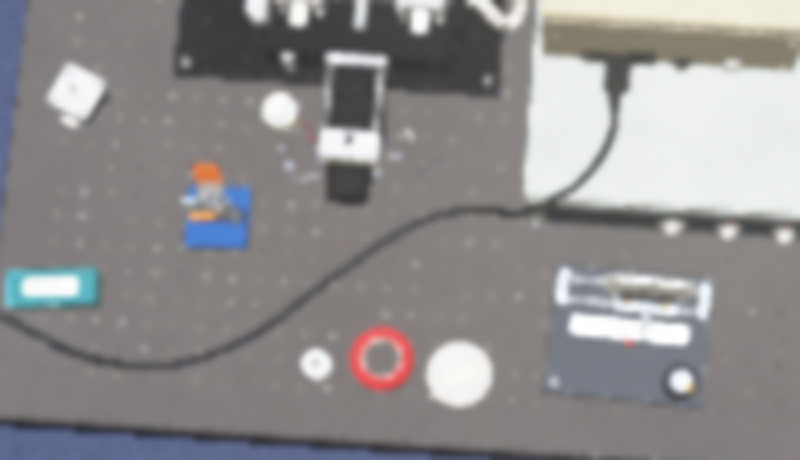

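Top crop: knob at full-image pixel (360.5,235), stage close to axis-aligned, and clip handles split along world x at the stand. Next I'll sweep on an arc to above the stand, which is on the way, for a closer wrist look.

Call:
{"api": "servo_tool", "payload": {
  "moves": [
    {"tx":0.013,"ty":0.051,"tz":-0.02,"az":6},
    {"tx":0.006,"ty":0.102,"tz":-0.04,"az":13},
    {"tx":-0.005,"ty":0.153,"tz":-0.04,"az":19},
    {"tx":-0.021,"ty":0.202,"tz":-0.04,"az":26},
    {"tx":-0.04,"ty":0.249,"tz":-0.04,"az":32},
    {"tx":-0.064,"ty":0.295,"tz":-0.04,"az":38},
    {"tx":-0.092,"ty":0.338,"tz":-0.04,"az":45},
    {"tx":-0.123,"ty":0.379,"tz":-0.04,"az":51},
    {"tx":-0.158,"ty":0.417,"tz":-0.04,"az":58},
    {"tx":-0.196,"ty":0.452,"tz":-0.04,"az":64},
    {"tx":-0.237,"ty":0.483,"tz":-0.04,"az":70},
    {"tx":-0.28,"ty":0.511,"tz":-0.04,"az":77},
    {"tx":-0.28,"ty":0.511,"tz":-0.04,"az":77},
    {"tx":-0.28,"ty":0.511,"tz":-0.04,"az":77},
    {"tx":-0.28,"ty":0.511,"tz":-0.04,"az":77}
  ]
}}

```text
invalid input
```

Run:
```python
from h import *
o=observe();print(o['t'],o['tcp_pos'],o['joints'].round(3),o['eef_rot'].round(3))
f=save('wrist','w1');V=f['view'];print(f['intrinsics'],V.round(3),-V[:3,:3].T@V[:3,3])
```

```text
0.1 [0.12926376 0.56005601 0.24488045] [-1.386  0.707 -0.028  1.485  0.022  0.951 -0.075] [ 0.783  0.623 -0.     0.   ]
[[284.91656961   0.         315.64885156]
 [  0.         284.91656961 195.29533092]
 [  0.           0.           1.        ]] [[ 0.224  0.974 -0.002 -0.574]
 [ 0.93  -0.214  0.298 -0.04 ]
 [ 0.29  -0.068 -0.954  0.379]
 [ 0.     0.     0.     1.   ]] [0.05540544 0.57655223 0.37289771]
```

View pics/w1.png

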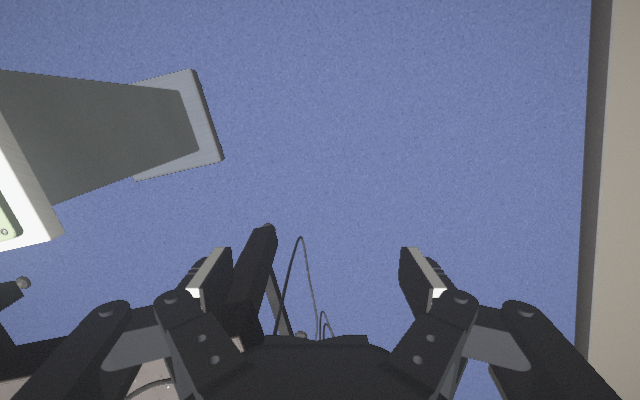

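Wrist view: still at the start pose; it shows only floor and fingers, because the move was refused. The rows probably need every key.

Call:
{"api": "servo_tool", "payload": {
  "moves": [
    {"ax":0,"ay":0,"az":6,"tx":0.013,"ty":0.051,"tz":-0.02,"jaw":1},
    {"ax":0,"ay":0,"az":13,"tx":0.006,"ty":0.102,"tz":-0.04,"jaw":1},
    {"ax":0,"ay":0,"az":19,"tx":-0.005,"ty":0.153,"tz":-0.04,"jaw":1},
    {"ax":0,"ay":0,"az":26,"tx":-0.021,"ty":0.202,"tz":-0.04,"jaw":1},
    {"ax":0,"ay":0,"az":32,"tx":-0.04,"ty":0.249,"tz":-0.04,"jaw":1},
    {"ax":0,"ay":0,"az":38,"tx":-0.064,"ty":0.295,"tz":-0.04,"jaw":1},
    {"ax":0,"ay":0,"az":45,"tx":-0.092,"ty":0.338,"tz":-0.04,"jaw":1},
    {"ax":0,"ay":0,"az":51,"tx":-0.123,"ty":0.379,"tz":-0.04,"jaw":1},
    {"ax":0,"ay":0,"az":58,"tx":-0.158,"ty":0.417,"tz":-0.04,"jaw":1},
    {"ax":0,"ay":0,"az":64,"tx":-0.196,"ty":0.452,"tz":-0.04,"jaw":1},
    {"ax":0,"ay":0,"az":70,"tx":-0.237,"ty":0.483,"tz":-0.04,"jaw":1},
    {"ax":0,"ay":0,"az":77,"tx":-0.28,"ty":0.511,"tz":-0.04,"jaw":1},
    {"ax":0,"ay":0,"az":77,"tx":-0.28,"ty":0.511,"tz":-0.04,"jaw":1},
    {"ax":0,"ay":0,"az":77,"tx":-0.28,"ty":0.511,"tz":-0.04,"jaw":1}
  ]
}}

```text
t: 1.55
tcp_pos: [0.5653, 0.1686, 0.2852]
eef_rot: [1.0, -0.002, 0.0, 0.001]
ft_force: [0.3, 0.4, 0.1]
gripper_width: 0.999
```

Run:
```python
from h import *
o=observe();print(o['t'],o['tcp_pos'],o['joints'].round(3))
f=save('wrist','w2');V=f['view'];print((-V[:3,:3].T@V[:3,3]).round(3))
print(proj(f,[.584,.166,.085]),proj(f,[.584,.166,0]))
```

```text
1.55 [0.56533042 0.168631   0.28518079] [-0.484  0.709  0.294  1.366 -0.211  1.098 -0.166]
[0.566 0.244 0.413]
[331.10043315 174.94037389] [328.11865556 161.43814124]
```

View pics/w2.png

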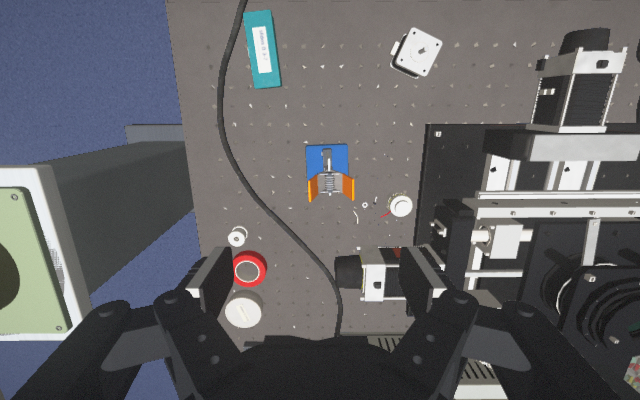

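Wrist view: blue foot with corners about (306,145) and (347,144), orange handles at x≈311 and x≈353 around row 190. Tape, tin, coupling and objective are clear of it. I'll measure the stand and clip numerically.

Run:
```python
from h import *
f=np.load('pics/w2.npz');im=f['image'];hsv=cv2.cvtColor(im,cv2.COLOR_RGB2HSV)
roi=np.zeros(im.shape[:2],np.uint8);roi[135:212,295:365]=1
bl=((hsv[...,0]>100)&(hsv[...,0]<120)&(hsv[...,1]>150)&(hsv[...,2]>100)).astype(np.uint8)*roi
og=((hsv[...,0]>5)&(hsv[...,0]<22)&(hsv[...,1]>150)&(hsv[...,2]>90)).astype(np.uint8)*roi
for n,m in(('b',bl),('o',og)):
    for r in range(140,206,3):
        x=np.where(m[r])[0]
        if len(x): print(n,r,x.min(),x.max(),[ (int(a[0]),int(a[-1])) for a in np.split(x,np.where(np.diff(x)>1)[0]+1)])
pts=np.argwhere(bl)[:,::-1].astype(np.float32)
g=np.array([unproj(f,p,.014)[:2] for p in pts],np.float32)
print(cv2.minAreaRect(g),g.min(0),g.max(0))
crop=cv2.resize(im[135:212,290:370,::-1],None,fx=7,fy=7,interpolation=cv2.INTER_CUBIC);cv2.imwrite('pics/c2.png',crop)
```

```text
b 146 307 347 [(307, 347)]
b 149 306 347 [(306, 321), (332, 347)]
b 152 306 347 [(306, 320), (332, 347)]
b 155 306 347 [(306, 320), (332, 347)]
b 158 307 347 [(307, 322), (332, 347)]
b 161 307 347 [(307, 322), (332, 347)]
b 164 307 347 [(307, 322), (332, 347)]
b 167 307 347 [(307, 322), (333, 347)]
b 170 307 347 [(307, 322), (336, 347)]
b 173 307 347 [(307, 316), (346, 347)]
b 176 307 312 [(307, 312)]
b 179 308 308 [(308, 308)]
o 176 314 348 [(314, 316), (343, 348)]
o 179 310 353 [(310, 316), (343, 353)]
o 182 308 353 [(308, 308), (310, 316), (343, 353)]
o 185 308 353 [(308, 308), (310, 316), (343, 353)]
o 188 308 353 [(308, 308), (310, 317), (343, 353)]
o 191 308 353 [(308, 308), (310, 317), (343, 353)]
o 194 308 353 [(308, 308), (310, 317), (345, 353)]
o 197 309 353 [(309, 314), (349, 353)]
o 200 309 352 [(309, 309), (311, 311), (352, 352)]
((0.5813483595848083, 0.16819459199905396), (0.05772273242473602, 0.048260387033224106), 1.8698099851608276) [0.55219936 0.1431781 ] [0.6106453  0.19184764]
```

View pics/c2.png

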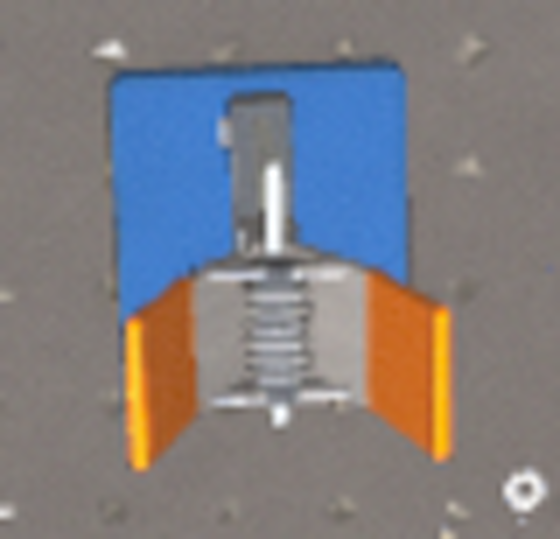

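The clip's yaw is about +1.9°, and the stand centre is near (0.5815,0.163). Next, above the stage.

Call:
{"api": "servo_tool", "payload": {
  "moves": [
    {"ax":0,"ay":0,"az":0,"tx":-0.01,"ty":0.048,"tz":0,"jaw":1},
    {"ax":0,"ay":0,"az":0,"tx":-0.02,"ty":0.096,"tz":0,"jaw":1},
    {"ax":0,"ay":0,"az":0,"tx":-0.03,"ty":0.144,"tz":0,"jaw":1},
    {"ax":0,"ay":0,"az":0,"tx":-0.04,"ty":0.192,"tz":0,"jaw":1},
    {"ax":0,"ay":0,"az":0,"tx":-0.05,"ty":0.24,"tz":0,"jaw":0.8},
    {"ax":0,"ay":0,"az":0,"tx":-0.06,"ty":0.288,"tz":0,"jaw":0.6},
    {"ax":0,"ay":0,"az":0,"tx":-0.07,"ty":0.336,"tz":0.01,"jaw":0.6},
    {"ax":0,"ay":0,"az":0,"tx":-0.08,"ty":0.384,"tz":0.03,"jaw":0.6},
    {"ax":0,"ay":0,"az":0,"tx":-0.09,"ty":0.432,"tz":0.06,"jaw":0.6},
    {"ax":0,"ay":0,"az":0,"tx":-0.1,"ty":0.47,"tz":0.08,"jaw":0.6},
    {"ax":0,"ay":0,"az":0,"tx":-0.1,"ty":0.47,"tz":0.08,"jaw":0.6},
    {"ax":0,"ay":0,"az":0,"tx":-0.1,"ty":0.47,"tz":0.08,"jaw":0.6}
  ]
}}

```text
t: 2.8
tcp_pos: [0.4643, -0.2972, 0.2046]
eef_rot: [1.0, -0.0, -0.0, -0.0]
ft_force: [0.7, 0.1, 0.6]
gripper_width: 0.603
```

Run:
```python
from h import *
o=observe();print(o['t'],o['tcp_pos'],o['joints'].round(3),o['gripper_width'])
g=np.load('pics/w2.npz');print('clip top ctr',unproj(g,(331.4,190.5),.125).round(4))
f=save('wrist','w3');V=f['view'];print((-V[:3,:3].T@V[:3,3]).round(3))
print(proj(f,[.442,-.287,.073]))
```

```text
2.8 [ 0.46426294 -0.29722729  0.20463891] [ 0.41   0.733  0.195  1.632 -0.183  0.796  0.685] 0.6031382989507066
clip top ctr [0.5823 0.1587 0.125 ]
[ 0.465 -0.222  0.333]
[291.62697945 179.03475372]
```

View pics/w3.png

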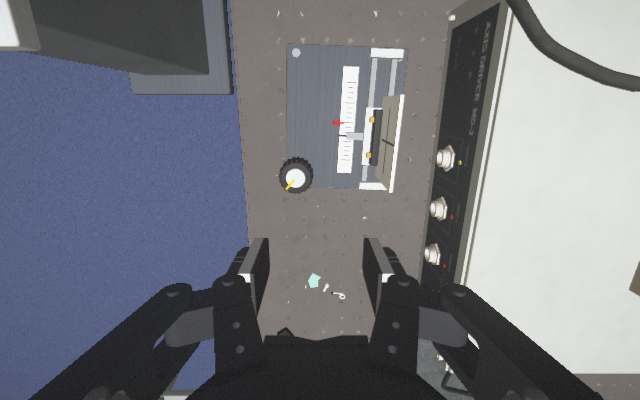

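Wrist view: knob at (296,177), red mark at (337,123), pointer near (346,136), card top edge around x 392–402. I'll make an enlarged crop with geometry.

Run:
```python
from h import *
f=np.load('pics/w3.npz');im=f['image']
crop=cv2.resize(im[40:200,275:415,::-1],None,fx=3.75,fy=3.75,interpolation=cv2.INTER_CUBIC)
for i in range(280,415,10): cv2.putText(crop,str(i),(int((i-275)*3.75),8),0,.3,(0,255,255)); cv2.line(crop,(int((i+.5-275)*3.75),10),(int((i+.5-275)*3.75),16),(0,255,255))
for i in range(50,200,10): cv2.putText(crop,str(i),(0,int((i-40)*3.75)+6),0,.3,(0,255,255))
cv2.imwrite('pics/c3.png',crop)
```

```text
(no output)
```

View pics/c3.png

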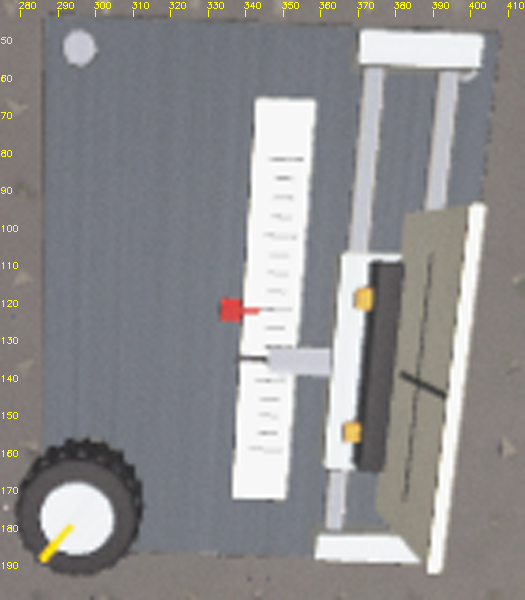

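Crop: red mark tip at crop (259,311), pointer tip (240,357), knob cap centre (76,517), card top edge from (478,205) to (435,572). Now converting these to world and stage coordinates.

Run:
```python
from h import *
f=np.load('pics/w3.npz')
P=lambda c,z: unproj(f,(275+c[0]/3.75-.5*0,40+c[1]/3.75),z)
for n,c,z in[('kcap',(76,517),.075),('kring',(79,507),.06),('baseTL',(44,16),.014),('baseL2',(42,430),.014),('baseBot',(150,552),.014),('baseBot2',(310,556),.014),('baseTR',(499,27),.014),('sTL',(256,98),.024),('sBL',(233,497),.024),('sTR',(316,100),.024),('sBR',(290,500),.024),('c1',(478,205),.098),('c2',(435,572),.098),('ptr',(240,357),.025),('mark',(259,311),.025)]:
    print(n,P(c,z).round(4))
a,b=P((478,205),.098),P((435,572),.098);d=(a-b)[:2];print(np.linalg.norm(d),np.degrees(np.arctan2(-d[0],d[1])))
a,b=P((256,98),.024),P((233,497),.024);d=(a-b)[:2];yaw=np.arctan2(-d[0],d[1]);print(np.degrees(yaw))
q=(P((259,311),.025)-P((240,357),.025))[:2];print(q@[-np.sin(yaw),np.cos(yaw)])
```

```text
kcap [ 0.4456 -0.2854  0.075 ]
kring [ 0.4453 -0.2864  0.06  ]
baseTL [ 0.4354 -0.1623  0.014 ]
baseL2 [ 0.4314 -0.2737  0.014 ]
baseBot [ 0.4637 -0.3116  0.014 ]
baseBot2 [ 0.5133 -0.3128  0.014 ]
baseTR [ 0.5576 -0.165   0.014 ]
sTL [ 0.4919 -0.1837  0.024 ]
sBL [ 0.4883 -0.2919  0.024 ]
sTR [ 0.5078 -0.1842  0.024 ]
sBR [ 0.5051 -0.2928  0.024 ]
c1 [ 0.532  -0.2132  0.098 ]
c2 [ 0.5294 -0.2926  0.098 ]
ptr [ 0.4893 -0.2511  0.025 ]
mark [ 0.4943 -0.2385  0.025 ]
0.07947513762035942 -1.8937590542698417
-1.9288213566385446
0.012801284815330478
```

Stage yaw is about −1.9°, the knob is at (0.4455,−0.286), and the pointer is 12.8 mm short, which means a 2.13 rad (122°) turn. I'll pre-rotate clockwise over the knob so the turn ends at yaw ≈ −2°.

Call:
{"api": "servo_tool", "payload": {
  "moves": [
    {"ax":0,"ay":0,"az":8,"tx":-0.019,"ty":-0.011,"tz":0.02,"jaw":0.55},
    {"ax":0,"ay":0,"az":16,"tx":-0.019,"ty":-0.011,"tz":0.04,"jaw":0.55},
    {"ax":0,"ay":0,"az":24,"tx":-0.019,"ty":-0.011,"tz":0.05,"jaw":0.55},
    {"ax":0,"ay":0,"az":32,"tx":-0.019,"ty":-0.011,"tz":0.05,"jaw":0.55},
    {"ax":0,"ay":0,"az":40,"tx":-0.019,"ty":-0.011,"tz":0.05,"jaw":0.55},
    {"ax":0,"ay":0,"az":48,"tx":-0.019,"ty":-0.011,"tz":0.05,"jaw":0.55},
    {"ax":0,"ay":0,"az":56,"tx":-0.019,"ty":-0.011,"tz":0.05,"jaw":0.55},
    {"ax":0,"ay":0,"az":64,"tx":-0.019,"ty":-0.011,"tz":0.05,"jaw":0.55},
    {"ax":0,"ay":0,"az":72,"tx":-0.019,"ty":-0.011,"tz":0.05,"jaw":0.55},
    {"ax":0,"ay":0,"az":80,"tx":-0.019,"ty":-0.011,"tz":0.05,"jaw":0.55},
    {"ax":0,"ay":0,"az":88,"tx":-0.019,"ty":-0.011,"tz":0.05,"jaw":0.55},
    {"ax":0,"ay":0,"az":96,"tx":-0.019,"ty":-0.011,"tz":0.05,"jaw":0.55},
    {"ax":0,"ay":0,"az":104,"tx":-0.019,"ty":-0.011,"tz":0.05,"jaw":0.55},
    {"ax":0,"ay":0,"az":112,"tx":-0.019,"ty":-0.011,"tz":0.05,"jaw":0.55},
    {"ax":0,"ay":0,"az":120,"tx":-0.019,"ty":-0.011,"tz":0.05,"jaw":0.55},
    {"ax":0,"ay":0,"az":124,"tx":-0.019,"ty":-0.011,"tz":0.05,"jaw":0.55},
    {"ax":0,"ay":0,"az":124,"tx":-0.019,"ty":-0.011,"tz":0.05,"jaw":0.55},
    {"ax":0,"ay":0,"az":124,"tx":-0.019,"ty":-0.011,"tz":0.05,"jaw":0.55}
  ]
}}

```text
t: 4.65
tcp_pos: [0.4461, -0.2853, 0.1556]
eef_rot: [-0.471, 0.882, -0.0, 0.0]
ft_force: [-0.1, 0.2, 0.3]
gripper_width: 0.551
```

Now descend to z=0.056 and close.

Call:
{"api": "servo_tool", "payload": {
  "force": 30,
  "moves": [
    {"ax":0,"ay":0,"az":0,"tx":0,"ty":0,"tz":0.035,"jaw":0.55},
    {"ax":0,"ay":0,"az":0,"tx":0,"ty":0,"tz":0.065,"jaw":0.55},
    {"ax":0,"ay":0,"az":0,"tx":0,"ty":0,"tz":0.085,"jaw":0.55},
    {"ax":0,"ay":0,"az":0,"tx":0,"ty":0,"tz":0.099,"jaw":0.55},
    {"ax":0,"ay":0,"az":0,"tx":0,"ty":0,"tz":0.099,"jaw":0.55},
    {"ax":0,"ay":0,"az":0,"tx":0,"ty":0,"tz":0.099,"jaw":0.4},
    {"ax":0,"ay":0,"az":0,"tx":0,"ty":0,"tz":0.099,"jaw":0.3},
    {"ax":0,"ay":0,"az":0,"tx":0,"ty":0,"tz":0.099,"jaw":0.2},
    {"ax":0,"ay":0,"az":0,"tx":0,"ty":0,"tz":0.099,"jaw":0.2},
    {"ax":0,"ay":0,"az":0,"tx":0,"ty":0,"tz":0.099,"jaw":0.2},
    {"ax":0,"ay":0,"az":0,"tx":0,"ty":0,"tz":0.099,"jaw":0.2}
  ]
}}

```text
t: 5.75
tcp_pos: [0.4461, -0.286, 0.0574]
eef_rot: [-0.47, 0.883, -0.0, 0.001]
ft_force: [1.5, 4.5, 7.7]
gripper_width: 0.354
```

Call:
{"api": "servo_tool", "payload": {
  "moves": [
    {"ax":0,"ay":0,"az":-7,"tx":0,"ty":0,"tz":0,"jaw":0.2},
    {"ax":0,"ay":0,"az":-14,"tx":0,"ty":0,"tz":0,"jaw":0.2},
    {"ax":0,"ay":0,"az":-21,"tx":0,"ty":0,"tz":0,"jaw":0.2},
    {"ax":0,"ay":0,"az":-28,"tx":0,"ty":0,"tz":0,"jaw":0.2},
    {"ax":0,"ay":0,"az":-35,"tx":0,"ty":0,"tz":0,"jaw":0.2},
    {"ax":0,"ay":0,"az":-42,"tx":0,"ty":0,"tz":0,"jaw":0.2},
    {"ax":0,"ay":0,"az":-49,"tx":0,"ty":0,"tz":0,"jaw":0.2},
    {"ax":0,"ay":0,"az":-56,"tx":0,"ty":0,"tz":0,"jaw":0.2},
    {"ax":0,"ay":0,"az":-63,"tx":0,"ty":0,"tz":0,"jaw":0.2},
    {"ax":0,"ay":0,"az":-70,"tx":0,"ty":0,"tz":0,"jaw":0.2},
    {"ax":0,"ay":0,"az":-77,"tx":0,"ty":0,"tz":0,"jaw":0.2},
    {"ax":0,"ay":0,"az":-84,"tx":0,"ty":0,"tz":0,"jaw":0.2},
    {"ax":0,"ay":0,"az":-91,"tx":0,"ty":0,"tz":0,"jaw":0.2},
    {"ax":0,"ay":0,"az":-98,"tx":0,"ty":0,"tz":0,"jaw":0.2},
    {"ax":0,"ay":0,"az":-105,"tx":0,"ty":0,"tz":0,"jaw":0.2},
    {"ax":0,"ay":0,"az":-112,"tx":0,"ty":0,"tz":0,"jaw":0.2},
    {"ax":0,"ay":0,"az":-118,"tx":0,"ty":0,"tz":0,"jaw":0.2},
    {"ax":0,"ay":0,"az":-122,"tx":0,"ty":0,"tz":0,"jaw":0.2},
    {"ax":0,"ay":0,"az":-122,"tx":0,"ty":0,"tz":0,"jaw":0.2},
    {"ax":0,"ay":0,"az":-122,"tx":0,"ty":0,"tz":0,"jaw":0.2}
  ]
}}

```text
t: 7.75
tcp_pos: [0.4449, -0.2838, 0.0573]
eef_rot: [1.0, -0.016, -0.001, -0.002]
ft_force: [-4.0, 20.7, 19.2]
gripper_width: 0.353
```

Run:
```python
from h import *
o=observe();print(o['t'],o['tcp_pos'],o['joints'].round(3),o['gripper_width'],R.from_quat(o['eef_rot']).as_matrix().round(3).tolist())
f=save('wrist','w4')
m=proj(f,[.4943,-.2385,.025]);print(m)
x,y=int(m[0]),int(m[1]);x0=max(0,min(x-70,500));y0=max(0,min(y-60,280))
c=cv2.resize(f['image'][y0:y0+120,x0:x0+140,::-1],None,fx=5,fy=5,interpolation=cv2.INTER_CUBIC);print(x0,y0)
cv2.imwrite('pics/c4.png',c)
```

```text
7.75 [ 0.4449108  -0.28376477  0.0573442 ] [ 0.445  0.944  0.12   1.825 -0.262  0.392  0.727] 0.3534233559020724 [[0.999, -0.032, -0.002], [-0.032, -0.999, 0.004], [-0.002, -0.004, -1.0]]
[399.23616911 159.25443296]
329 99
```

View pics/c4.png

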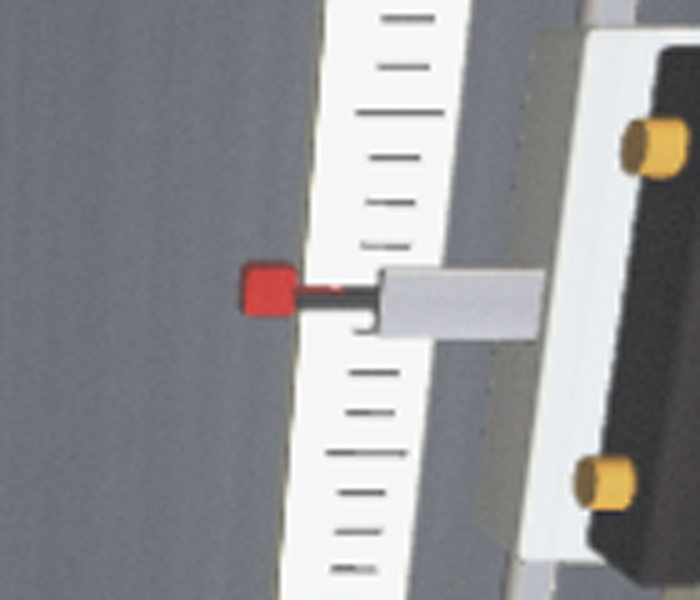

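Crop: the needle lies over the red line. The needle centre is at row ~297 and the rider centre at row ~290 (≈8.9 px/mm), so perhaps 0.5 mm remains. I'll check the raw pixels.

Run:
```python
from h import *
f=np.load('pics/w4.npz');im=f['image']
for v in range(149,166): print(v,[tuple(int(t) for t in im[v,u]) for u in (381,385,390,393,396,399,402)])
for v in (150.5,158.5): print(unproj(f,(395,v),.025).round(4))
```

```text
149 [(115, 120, 126), (119, 123, 129), (234, 233, 223), (246, 246, 246), (246, 246, 246), (246, 246, 246), (246, 246, 246)]
150 [(116, 114, 119), (116, 116, 122), (240, 239, 231), (246, 246, 246), (246, 246, 246), (246, 246, 246), (246, 246, 247)]
151 [(109, 79, 81), (111, 83, 84), (243, 242, 235), (246, 246, 246), (246, 246, 246), (246, 246, 246), (246, 246, 246)]
152 [(139, 64, 66), (142, 69, 68), (242, 242, 236), (246, 246, 246), (246, 246, 247), (246, 246, 246), (246, 246, 247)]
153 [(203, 70, 67), (205, 74, 70), (243, 243, 239), (246, 246, 246), (246, 246, 246), (246, 246, 246), (246, 246, 246)]
154 [(202, 68, 67), (206, 74, 71), (243, 243, 240), (246, 246, 246), (246, 246, 246), (246, 246, 247), (246, 246, 246)]
155 [(204, 72, 68), (205, 74, 72), (239, 237, 233), (244, 244, 244), (245, 245, 245), (244, 244, 245), (244, 244, 244)]
156 [(205, 74, 71), (205, 72, 69), (165, 103, 98), (169, 109, 107), (214, 165, 161), (128, 126, 127), (128, 125, 130)]
157 [(205, 72, 69), (204, 71, 69), (117, 76, 75), (115, 72, 71), (116, 73, 74), (77, 76, 79), (81, 80, 81)]
158 [(206, 73, 71), (205,
[... 270 characters left out ...]
 (116, 117, 116), (116, 116, 119)]
161 [(193, 75, 72), (195, 74, 74), (216, 214, 215), (217, 217, 219), (219, 219, 221), (218, 218, 219), (220, 218, 220)]
162 [(133, 99, 98), (136, 100, 101), (246, 246, 246), (246, 246, 247), (246, 246, 247), (246, 246, 247), (246, 246, 247)]
163 [(116, 120, 126), (122, 126, 132), (246, 246, 246), (246, 246, 246), (246, 246, 246), (245, 246, 246), (246, 246, 246)]
164 [(115, 121, 128), (120, 123, 129), (246, 246, 246), (246, 246, 246), (246, 246, 246), (228, 228, 229), (223, 224, 224)]
165 [(119, 122, 128), (124, 128, 135), (246, 246, 246), (246, 246, 246), (246, 246, 247), (213, 213, 214), (142, 142, 145)]
[ 0.4916 -0.2335  0.025 ]
[ 0.4919 -0.238   0.025 ]
```

About 0.5–0.8 mm remains on the −y side, allowing for parallax. I'll turn 5° more, release and lift, then check with the camera vertically above the mark.

Call:
{"api": "servo_tool", "payload": {
  "moves": [
    {"ax":0,"ay":0,"az":-3,"tx":0,"ty":0,"tz":0,"jaw":0.2},
    {"ax":0,"ay":0,"az":-5,"tx":0,"ty":0,"tz":0,"jaw":0.2},
    {"ax":0,"ay":0,"az":-5,"tx":0,"ty":0,"tz":0,"jaw":0.2},
    {"ax":0,"ay":0,"az":-5,"tx":0,"ty":0,"tz":0,"jaw":0.55},
    {"ax":0,"ay":0,"az":-5,"tx":0,"ty":0,"tz":0,"jaw":0.55},
    {"ax":0,"ay":0,"az":-5,"tx":0,"ty":0,"tz":0,"jaw":0.55},
    {"ax":0,"ay":0,"az":-5,"tx":0,"ty":0,"tz":0,"jaw":0.55},
    {"ax":0,"ay":0,"az":-5,"tx":0,"ty":0,"tz":-0.03,"jaw":0.55},
    {"ax":0,"ay":0,"az":-4,"tx":0,"ty":0,"tz":-0.06,"jaw":0.55},
    {"ax":0,"ay":0,"az":0,"tx":0,"ty":0,"tz":-0.08,"jaw":0.55},
    {"ax":0,"ay":0,"az":0,"tx":0.02,"ty":0.012,"tz":-0.08,"jaw":0.55},
    {"ax":0,"ay":0,"az":0,"tx":0.048,"ty":0.029,"tz":-0.08,"jaw":0.55},
    {"ax":0,"ay":0,"az":0,"tx":0.048,"ty":0.029,"tz":-0.08,"jaw":0.55},
    {"ax":0,"ay":0,"az":0,"tx":0.048,"ty":0.029,"tz":-0.08,"jaw":0.55}
  ]
}}

```text
t: 9.2
tcp_pos: [0.4919, -0.3172, 0.136]
eef_rot: [1.0, -0.017, -0.0, 0.0]
ft_force: [0.3, -0.8, -1.1]
gripper_width: 0.553
```

Run:
```python
from h import *
o=observe();print(o['t'],o['tcp_pos'],o['gripper_width'],o['ft_force'].round(1))
f=save('wrist','w5');im=f['image'];V=f['view'];C=(-V[:3,:3].T@V[:3,3]);print(C.round(4))
m=proj(f,[.4943,-.2385,.025]);print(m,proj(f,[C[0],C[1],0.02]))
x,y=int(m[0]),int(m[1])
x0=max(0,x-45);y0=max(0,y-50)
cv2.imwrite('pics/c5.png',cv2.resize(im[y0:y0+100,x0:x0+120,::-1],None,fx=6,fy=6,interpolation=cv2.INTER_CUBIC));print(x0,y0)
hs=cv2.cvtColor(im,cv2.COLOR_RGB2HSV)
red=((hs[...,0]<8)|(hs[...,0]>172))&(hs[...,1]>110);red[:y-20]=0;red[y+20:]=0;red[:,:x-25]=0;red[:,x+25:]=0
ys,xs=np.where(red);print(xs.min(),xs.max(),ys.min(),ys.max())
for u in range(xs.min(),xs.max()+16,2): print(u,[tuple(int(t) for t in im[v,u]) for v in range(ys.min()-1,ys.max()+3)])
```

```text
9.2 [ 0.49194221 -0.31717633  0.13601856] 0.5525470191910027 [ 0.3 -0.8 -1.1]
[ 0.4952 -0.2417  0.264 ]
[314.71080119 101.78940622] [315.98975408 105.95159633]
269 51
302 309 99 105
302 [(146, 109, 114), (224, 90, 87), (225, 90, 90), (225, 91, 88), (225, 92, 88), (225, 90, 88), (224, 91, 88), (212, 93, 95), (112, 115, 122), (125, 127, 135)]
304 [(139, 100, 104), (216, 78, 74), (214, 74, 73), (216, 76, 75), (215, 73, 70), (218, 78, 75), (216, 76, 72), (200, 84, 83), (113, 113, 119), (126, 128, 135)]
306 [(143, 105, 109), (215, 76, 72), (215, 75, 73), (215, 75, 74), (215, 73, 73), (218, 81, 78), (216, 75, 72), (204, 86, 85), (111, 114, 117), (126, 130, 137)]
308 [(135, 99, 103), (196, 77, 76), (127, 93, 94), (109, 101, 102), (141, 96, 96), (215, 78, 72), (214, 75, 72), (199, 84, 84), (112, 116, 119), (128, 131, 136)]
310 [(246, 246, 245), (243, 243, 242), (140, 137, 138), (101, 101, 102), (146, 105, 106), (234, 179, 176), (246, 246, 245), (246, 246, 245), (246, 246, 245), (246, 246, 245)]
312 [(247, 247, 247), (246, 246, 246), (147, 145, 146), (105, 102, 103), (147, 108, 110), (238, 19
[... 426 characters left out ...]

318 [(242, 242, 242), (237, 236, 236), (148, 147, 146), (145, 142, 142), (183, 182, 181), (242, 242, 242), (243, 243, 242), (243, 243, 243), (240, 240, 240), (213, 213, 213)]
320 [(202, 204, 212), (203, 206, 212), (200, 203, 210), (202, 203, 213), (204, 205, 213), (206, 208, 214), (207, 209, 215), (207, 208, 216), (194, 194, 196), (211, 209, 210)]
322 [(203, 205, 211), (205, 207, 213), (202, 204, 211), (201, 202, 210), (206, 207, 214), (207, 209, 214), (211, 212, 218), (207, 208, 215), (197, 195, 199), (210, 209, 211)]
324 [(206, 205, 214), (204, 206, 213), (203, 202, 211), (201, 203, 210), (203, 205, 213), (208, 210, 216), (210, 211, 217), (209, 210, 217), (214, 214, 215), (238, 238, 238)]
```

Direct overhead check: needle centre at row ≈101.4 against red line ≈102.2, so the pointer has overshot by about 0.65 mm. I'll regrasp and turn back about 6°.

Call:
{"api": "servo_tool", "payload": {
  "moves": [
    {"ax":0,"ay":0,"az":-3,"tx":-0.025,"ty":-0.016,"tz":0,"jaw":0.55},
    {"ax":0,"ay":0,"az":-3,"tx":-0.0475,"ty":-0.03,"tz":0,"jaw":0.55},
    {"ax":0,"ay":0,"az":-3,"tx":-0.0475,"ty":-0.03,"tz":0,"jaw":0.55},
    {"ax":0,"ay":0,"az":-3,"tx":-0.0475,"ty":-0.03,"tz":0.03,"jaw":0.55},
    {"ax":0,"ay":0,"az":-3,"tx":-0.0475,"ty":-0.03,"tz":0.06,"jaw":0.55},
    {"ax":0,"ay":0,"az":-3,"tx":-0.0475,"ty":-0.03,"tz":0.079,"jaw":0.55},
    {"ax":0,"ay":0,"az":-3,"tx":-0.0475,"ty":-0.03,"tz":0.079,"jaw":0.45},
    {"ax":0,"ay":0,"az":-3,"tx":-0.0475,"ty":-0.03,"tz":0.079,"jaw":0.35},
    {"ax":0,"ay":0,"az":-3,"tx":-0.0475,"ty":-0.03,"tz":0.079,"jaw":0.2},
    {"ax":0,"ay":0,"az":-3,"tx":-0.0475,"ty":-0.03,"tz":0.079,"jaw":0.2},
    {"ax":0,"ay":0,"az":0,"tx":-0.0475,"ty":-0.03,"tz":0.079,"jaw":0.2},
    {"ax":0,"ay":0,"az":3,"tx":-0.0475,"ty":-0.03,"tz":0.079,"jaw":0.2},
    {"ax":0,"ay":0,"az":3,"tx":-0.0475,"ty":-0.03,"tz":0.079,"jaw":0.2},
    {"ax":0,"ay":0,"az":3,"tx":-0.0475,"ty":-0.03,"tz":0.079,"jaw":0.2}
  ]
}}

```text
t: 10.65
tcp_pos: [0.4449, -0.2854, 0.0577]
eef_rot: [0.999, -0.044, -0.001, -0.0]
ft_force: [-6.3, -1.6, -17.3]
gripper_width: 0.348
```

Call:
{"api": "servo_tool", "payload": {
  "moves": [
    {"ax":0,"ay":0,"az":0,"tx":0,"ty":0,"tz":0,"jaw":0.4},
    {"ax":0,"ay":0,"az":0,"tx":0,"ty":0,"tz":0,"jaw":0.55},
    {"ax":0,"ay":0,"az":0,"tx":0,"ty":0,"tz":0,"jaw":0.55},
    {"ax":0,"ay":0,"az":0,"tx":0,"ty":0,"tz":0,"jaw":0.55},
    {"ax":0,"ay":0,"az":0,"tx":0,"ty":0,"tz":-0.03,"jaw":0.55},
    {"ax":0,"ay":0,"az":0,"tx":0,"ty":0,"tz":-0.06,"jaw":0.55},
    {"ax":0,"ay":0,"az":-3,"tx":0,"ty":0,"tz":-0.08,"jaw":0.55},
    {"ax":0,"ay":0,"az":-3,"tx":0.024,"ty":0.017,"tz":-0.08,"jaw":0.55},
    {"ax":0,"ay":0,"az":-3,"tx":0.048,"ty":0.03,"tz":-0.08,"jaw":0.55},
    {"ax":0,"ay":0,"az":-3,"tx":0.048,"ty":0.03,"tz":-0.08,"jaw":0.55},
    {"ax":0,"ay":0,"az":-3,"tx":0.048,"ty":0.03,"tz":-0.08,"jaw":0.55}
  ]
}}

```text
t: 11.75
tcp_pos: [0.4908, -0.3194, 0.1372]
eef_rot: [1.0, -0.017, -0.0, -0.0]
ft_force: [-0.6, 0.5, 0.7]
gripper_width: 0.553
```

```bash
cat > chk.py <<'E'
from h import *
import sys
o=observe();print(o['t'],o['tcp_pos'],o['gripper_width'],o['ft_force'].round(1))
f=save('wrist',sys.argv[1]);im=f['image'];V=f['view'];C=(-V[:3,:3].T@V[:3,3]);print(C.round(4))
m=proj(f,[.4943,-.2385,.025]);print(m,proj(f,[C[0],C[1],0.02]))
x,y=int(m[0]),int(m[1])
hs=cv2.cvtColor(im,cv2.COLOR_RGB2HSV)
red=((hs[...,0]<8)|(hs[...,0]>172))&(hs[...,1]>110);red[:y-20]=0;red[y+20:]=0;red[:,:x-25]=0;red[:,x+25:]=0
ys,xs=np.where(red);print(xs.min(),xs.max(),ys.min(),ys.max())
for u in range(xs.min(),xs.max()+10,2): print(u,[tuple(int(t) for t in im[v,u]) for v in range(ys.min()-1,ys.max()+3)])
E
python3 chk.py w6
```

```text
11.75 [ 0.49081984 -0.31942936  0.13717531] 0.5527406984324692 [-0.6  0.5  0.7]
[ 0.494  -0.244   0.2652]
[316.03392421  98.81314813] [315.902446   106.00186301]
303 309 96 102
303 [(140, 122, 127), (188, 94, 93), (192, 97, 98), (190, 96, 95), (189, 94, 95), (193, 100, 99), (185, 100, 99), (155, 107, 109), (114, 118, 121), (127, 130, 136)]
305 [(140, 103, 108), (214, 74, 71), (215, 79, 74), (215, 73, 73), (217, 80, 78), (217, 81, 78), (216, 80, 77), (206, 83, 82), (140, 105, 108), (125, 127, 136)]
307 [(136, 99, 104), (214, 77, 73), (215, 78, 75), (215, 76, 74), (215, 75, 74), (217, 80, 75), (217, 78, 76), (203, 80, 80), (136, 101, 105), (123, 129, 135)]
309 [(140, 106, 106), (214, 79, 74), (205, 81, 81), (135, 97, 97), (121, 102, 102), (159, 91, 92), (218, 79, 77), (207, 83, 81), (141, 106, 111), (128, 131, 138)]
311 [(246, 245, 244), (245, 245, 243), (242, 241, 238), (136, 136, 134), (111, 108, 107), (192, 186, 181), (244, 244, 242), (233, 231, 226), (234, 233, 228), (233, 233, 227)]
313 [(247, 247, 247), (247, 247, 247), (246, 246, 246), (144, 142, 143), (116, 114, 115), (207, 207, 209), (247, 247, 247), (247, 247, 247), (247, 247, 247), (247, 247, 247)]
315 [(247, 247, 247), (247, 247, 247), (246, 246, 246), (148, 144, 146), (113, 112, 112), (209, 206, 208), (247, 247, 247), (247, 247, 247), (247, 247, 247), (247, 247, 247)]
317 [(247, 247, 247), (247, 247, 247), (246, 246, 246), (145, 144, 145), (105, 103, 104), (185, 183, 186), (247, 247, 247), (247, 247, 247), (247, 247, 247), (247, 247, 247)]
```

The pointer now sits on the mark: needle centre 99.3, rider centre 99.5 px, with the red line hidden beneath the needle. Next, go up and over to the clip.

Call:
{"api": "servo_tool", "payload": {
  "force": 30,
  "moves": [
    {"ax":0,"ay":0,"az":0,"tx":0,"ty":0,"tz":-0.05,"jaw":0.55},
    {"ax":0,"ay":0,"az":0,"tx":0,"ty":-0.01,"tz":-0.1,"jaw":0.55},
    {"ax":0,"ay":0,"az":0,"tx":0.008,"ty":-0.055,"tz":-0.11,"jaw":0.6},
    {"ax":0,"ay":0,"az":0,"tx":0.016,"ty":-0.1,"tz":-0.11,"jaw":0.7},
    {"ax":0,"ay":0,"az":-1,"tx":0.024,"ty":-0.145,"tz":-0.11,"jaw":0.85},
    {"ax":0,"ay":0,"az":-1,"tx":0.032,"ty":-0.19,"tz":-0.11,"jaw":0.85},
    {"ax":0,"ay":0,"az":-2,"tx":0.04,"ty":-0.235,"tz":-0.11,"jaw":0.85},
    {"ax":0,"ay":0,"az":-2,"tx":0.048,"ty":-0.28,"tz":-0.11,"jaw":0.85},
    {"ax":0,"ay":0,"az":-3,"tx":0.056,"ty":-0.325,"tz":-0.11,"jaw":0.85},
    {"ax":0,"ay":0,"az":-3,"tx":0.062,"ty":-0.37,"tz":-0.11,"jaw":0.85},
    {"ax":0,"ay":0,"az":-4,"tx":0.07,"ty":-0.415,"tz":-0.11,"jaw":0.85},
    {"ax":0,"ay":0,"az":-4,"tx":0.075,"ty":-0.455,"tz":-0.11,"jaw":0.85},
    {"ax":0,"ay":0,"az":-4,"tx":0.075,"ty":-0.482,"tz":-0.11,"jaw":0.85},
    {"ax":0,"ay":0,"az":-4,"tx":0.075,"ty":-0.482,"tz":-0.11,"jaw":0.85},
    {"ax":0,"ay":0,"az":-4,"tx":0.075,"ty":-0.482,"tz":-0.11,"jaw":0.85}
  ]
}}

```text
t: 13.3
tcp_pos: [0.5822, 0.1593, 0.2473]
eef_rot: [1.0, 0.018, -0.0, 0.0]
ft_force: [-0.2, -0.3, -0.2]
gripper_width: 0.845
```

Run:
```python
from h import *
o=observe();print(o['t'],o['tcp_pos'],o['gripper_width'],o['eef_rot'].round(3))
f=save('wrist','w7');im=f['image']
hsv=cv2.cvtColor(im,cv2.COLOR_RGB2HSV)
u,v=proj(f,[.582,.16,.12]).astype(int);print(u,v)
og=((hsv[...,0]>5)&(hsv[...,0]<22)&(hsv[...,1]>150)&(hsv[...,2]>90))
for r in range(v-30,v+30,3):
    x=np.where(og[r,u-60:u+60])[0]+u-60
    if len(x): print(r,[(int(a[0]),int(a[-1])) for a in np.split(x,np.where(np.diff(x)>1)[0]+1)],[tuple(im[r,a[0]]) for a in [x]])
cv2.imwrite('pics/c7.png',cv2.resize(im[v-50:v+60,u-60:u+60,::-1],None,fx=5,fy=5,interpolation=cv2.INTER_CUBIC))
```

```text
13.3 [0.5822052  0.15933505 0.24727567] 0.8451666306018792 [ 1.     0.018 -0.     0.   ]
315 189
174 [(330, 330)] [(np.uint8(169), np.uint8(102), np.uint8(68))]
177 [(295, 300), (330, 335)] [(np.uint8(147), np.uint8(84), np.uint8(48))]
180 [(290, 300), (330, 341)] [(np.uint8(186), np.uint8(107), np.uint8(44))]
183 [(289, 289), (291, 300), (330, 341)] [(np.uint8(246), np.uint8(174), np.uint8(46))]
186 [(289, 289), (291, 300), (330, 341)] [(np.uint8(246), np.uint8(175), np.uint8(46))]
189 [(289, 289), (291, 300), (330, 339), (341, 341)] [(np.uint8(246), np.uint8(171), np.uint8(48))]
192 [(289, 289), (291, 300), (330, 341)] [(np.uint8(246), np.uint8(169), np.uint8(51))]
195 [(289, 289), (291, 300), (330, 341)] [(np.uint8(246), np.uint8(165), np.uint8(52))]
198 [(289, 289), (291, 298), (332, 341)] [(np.uint8(246), np.uint8(168), np.uint8(67))]
201 [(289, 289), (291, 294), (336, 341)] [(np.uint8(234), np.uint8(147), np.uint8(70))]
204 [(290, 291), (339, 341)] [(np.uint8(244), np.uint8(176), np.uint8(62))]
```

View pics/c7.png

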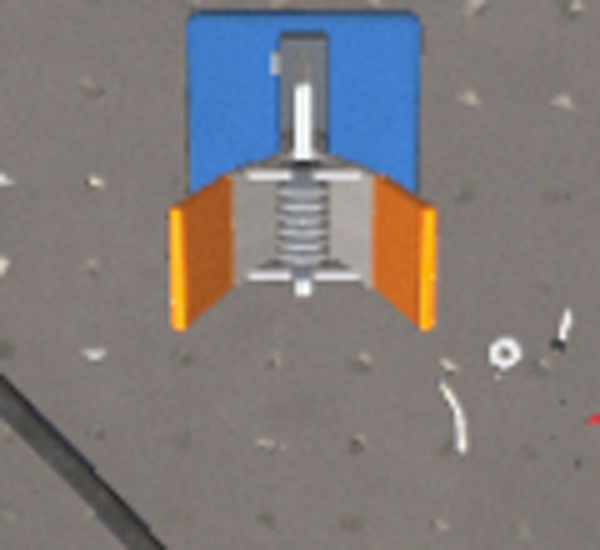

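Crop: the clip is square to the tool, with handle tops centred at pixel (315.5,192.3). That puts it at y≈0.157, 2 mm off, with x aligned. Descend and squeeze.

Call:
{"api": "servo_tool", "payload": {
  "force": 30,
  "moves": [
    {"ax":0,"ay":0,"az":0,"tx":0,"ty":0.002,"tz":0.04,"jaw":0.85},
    {"ax":0,"ay":0,"az":0,"tx":0,"ty":0.002,"tz":0.075,"jaw":0.85},
    {"ax":0,"ay":0,"az":0,"tx":0,"ty":0.002,"tz":0.105,"jaw":0.85},
    {"ax":0,"ay":0,"az":0,"tx":0,"ty":0.002,"tz":0.125,"jaw":0.85},
    {"ax":0,"ay":0,"az":0,"tx":0,"ty":0.002,"tz":0.135,"jaw":0.85},
    {"ax":0,"ay":0,"az":0,"tx":0,"ty":0.002,"tz":0.135,"jaw":0.7},
    {"ax":0,"ay":0,"az":0,"tx":0,"ty":0.002,"tz":0.135,"jaw":0.6},
    {"ax":0,"ay":0,"az":0,"tx":0,"ty":0.002,"tz":0.135,"jaw":0.5},
    {"ax":0,"ay":0,"az":0,"tx":0,"ty":0.002,"tz":0.135,"jaw":0.4},
    {"ax":0,"ay":0,"az":0,"tx":0,"ty":0.002,"tz":0.135,"jaw":0.3},
    {"ax":0,"ay":0,"az":0,"tx":0,"ty":0.002,"tz":0.135,"jaw":0.2},
    {"ax":0,"ay":0,"az":0,"tx":0,"ty":0.002,"tz":0.135,"jaw":0.2},
    {"ax":0,"ay":0,"az":0,"tx":0,"ty":0.002,"tz":0.135,"jaw":0.2},
    {"ax":0,"ay":0,"az":0,"tx":0,"ty":0.002,"tz":0.135,"jaw":0.2}
  ]
}}

```text
t: 14.75
tcp_pos: [0.5842, 0.1576, 0.1144]
eef_rot: [1.0, 0.017, 0.002, -0.0]
ft_force: [-0.1, -0.9, 12.0]
gripper_width: 0.314
```

Squeezed to 0.314 (the stop). Lift straight up.

Call:
{"api": "servo_tool", "payload": {
  "moves": [
    {"ax":0,"ay":0,"az":0,"tx":0,"ty":0,"tz":-0.01,"jaw":0.2},
    {"ax":0,"ay":0,"az":0,"tx":0,"ty":0,"tz":-0.025,"jaw":0.2},
    {"ax":0,"ay":0,"az":0,"tx":0,"ty":0,"tz":-0.045,"jaw":0.2},
    {"ax":0,"ay":0,"az":0,"tx":0,"ty":0,"tz":-0.065,"jaw":0.2},
    {"ax":0,"ay":0,"az":0,"tx":0,"ty":0,"tz":-0.09,"jaw":0.2},
    {"ax":0,"ay":0,"az":0,"tx":0,"ty":0,"tz":-0.12,"jaw":0.2},
    {"ax":0,"ay":0,"az":0,"tx":0,"ty":0,"tz":-0.15,"jaw":0.2},
    {"ax":0,"ay":0,"az":0,"tx":0,"ty":0,"tz":-0.15,"jaw":0.2},
    {"ax":0,"ay":0,"az":0,"tx":0,"ty":0,"tz":-0.15,"jaw":0.2}
  ]
}}

```text
t: 15.65
tcp_pos: [0.5828, 0.1575, 0.2632]
eef_rot: [1.0, 0.017, 0.001, -0.0]
ft_force: [0.9, 0.2, -0.7]
gripper_width: 0.309
```

Run:
```python
from h import *
o=observe();print(o['t'],o['tcp_pos'],o['gripper_width'],o['ft_force'].round(2),o['eef_rot'].round(4))
f=save('wrist','w8');im=f['image']
cv2.imwrite('pics/c8.png',cv2.resize(im[190:400,200:440,::-1],None,fx=2.8,fy=2.8,interpolation=cv2.INTER_CUBIC))
for dz in(0,.005,.029,.069): print(dz,proj(f,o['tcp_pos']-[0,0,dz]))
```

```text
15.65 [0.58275507 0.15749508 0.2632464 ] 0.30875402652518286 [ 0.87  0.23 -0.73] [ 9.998e-01  1.750e-02  6.000e-04 -2.000e-04]
0 [314.72694636 261.76310316]
0.005 [314.75028061 256.79559657]
0.029 [314.84430749 236.77870734]
0.069 [314.95557005 213.09260632]
```

View pics/c8.png

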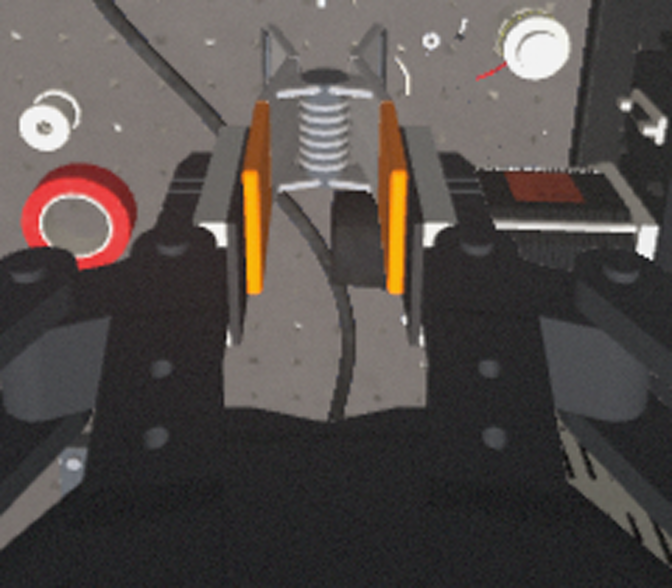

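Crop: the clip is held centred, handles parallel against the pads and jaws gaping; the coil centre is within about 1 mm of the TCP. Next I'll measure the card's top edge in the last close picture (w6), numerically.

Run:
```python
from h import *
f=np.load('pics/w6.npz');im=f['image'].astype(int);g=im.sum(2)//3
e=[proj(f,p) for p in([.5324,-.2004,.098],[.5298,-.2799,.098])];print(np.round(e,1))
(u1,v1),(u2,v2)=e
L=[]
for t in np.linspace(.08,.92,8):
    v=int(v1+t*(v2-v1));u=int(u1+t*(u2-u1)); r=g[v,u-14:u+15]
    w=np.where(r>225)[0]; 
    print(v,u,r.tolist())
    if len(w): L.append((u-14+(w.min()+w.max()+1)/2,v+.5))
print(L)
for k,(u,v) in enumerate(e):
    print('end',[int(g[y,int(round(u))-3:int(round(u))+6].max()) for y in range(int(v)-10,int(v)+11)],int(v)-10)
W=np.array([unproj(f,p,.098) for p in L]);print(W.round(4))
```

```text
[[387.8  14.3]
 [378.  167. ]]
26 387 [107, 148, 183, 155, 138, 139, 134, 134, 133, 133, 133, 235, 246, 246, 246, 246, 245, 164, 124, 121, 120, 115, 124, 126, 127, 126, 123, 123, 122]
44 385 [143, 140, 141, 139, 140, 141, 137, 137, 137, 137, 137, 139, 243, 245, 245, 245, 246, 233, 151, 127, 124, 123, 105, 124, 130, 127, 128, 126, 124]
63 384 [142, 123, 98, 135, 141, 141, 142, 140, 143, 140, 140, 118, 243, 245, 245, 245, 245, 189, 136, 127, 127, 129, 111, 127, 127, 125, 130, 129, 126]
81 383 [144, 123, 98, 134, 141, 141, 143, 141, 143, 141, 139, 140, 245, 246, 246, 246, 246, 174, 129, 127, 126, 119, 126, 127, 126, 123, 126, 125, 127]
99 382 [106, 93, 87, 137, 144, 141, 140, 143, 142, 141, 141, 204, 246, 246, 246, 246, 236, 156, 128, 128, 122, 106, 127, 127, 125, 126, 127, 126, 127]
118 381 [144, 124, 113, 137, 141, 140, 140, 143, 142, 142, 140, 238, 246, 246, 246, 246, 212, 144, 129, 128, 127, 129, 128, 129, 129, 129, 128, 128, 128]
136 379 [139, 142, 121, 107, 134, 139, 143, 142, 141, 144, 141, 142, 245, 246, 246, 246, 246, 190, 133, 130, 126, 114, 129, 129, 129, 130, 128, 128, 129]
154 378 [136, 136, 140, 139, 138, 139, 142, 140, 142, 140, 140, 117, 245, 246, 246, 246, 245, 171, 130, 129, 123, 111, 128, 132, 131, 130, 131, 129, 129]
[(np.float64(387.0), 26.5), (np.float64(386.0), 44.5), (np.float64(384.5), 63.5), (np.float64(383.5), 81.5), (np.float64(382.5), 99.5), (np.float64(380.5), 118.5), (np.float64(379.5), 136.5), (np.float64(378.5), 154.5)]
end [236, 228, 192, 199, 195, 197, 197, 193, 184, 142, 221, 245, 245, 245, 245, 245, 245, 245, 245, 246, 246] 4
end [246, 246, 247, 247, 247, 246, 246, 246, 246, 247, 245, 129, 128, 129, 133, 129, 190, 206, 205, 194, 209] 156
[[ 0.5322 -0.2059  0.098 ]
 [ 0.532  -0.2143  0.098 ]
 [ 0.5316 -0.2235  0.098 ]
 [ 0.5314 -0.2325  0.098 ]
 [ 0.5311 -0.2418  0.098 ]
 [ 0.5304 -0.252   0.098 ]
 [ 0.5301 -0.262   0.098 ]
 [ 0.5299 -0.2725  0.098 ]]
```

Card top middle is at (0.5311,−0.2402), agreeing with the prediction. Carry the clip over it, high.

Call:
{"api": "servo_tool", "payload": {
  "moves": [
    {"ax":0,"ay":0,"az":0,"tx":-0.004,"ty":0.025,"tz":0,"jaw":0.2},
    {"ax":0,"ay":0,"az":0,"tx":-0.01,"ty":0.06,"tz":0,"jaw":0.2},
    {"ax":0,"ay":0,"az":1,"tx":-0.017,"ty":0.1,"tz":0,"jaw":0.2},
    {"ax":0,"ay":0,"az":1,"tx":-0.024,"ty":0.14,"tz":0,"jaw":0.2},
    {"ax":0,"ay":0,"az":2,"tx":-0.03,"ty":0.18,"tz":0,"jaw":0.2},
    {"ax":0,"ay":0,"az":2,"tx":-0.037,"ty":0.22,"tz":0,"jaw":0.2},
    {"ax":0,"ay":0,"az":3,"tx":-0.044,"ty":0.26,"tz":0,"jaw":0.2},
    {"ax":0,"ay":0,"az":3,"tx":-0.05,"ty":0.3,"tz":0,"jaw":0.2},
    {"ax":0,"ay":0,"az":3.9,"tx":-0.057,"ty":0.34,"tz":0,"jaw":0.2},
    {"ax":0,"ay":0,"az":3.9,"tx":-0.063,"ty":0.375,"tz":0,"jaw":0.2},
    {"ax":0,"ay":0,"az":3.9,"tx":-0.066,"ty":0.396,"tz":0,"jaw":0.2},
    {"ax":0,"ay":0,"az":3.9,"tx":-0.066,"ty":0.396,"tz":0,"jaw":0.2},
    {"ax":0,"ay":0,"az":3.9,"tx":-0.066,"ty":0.396,"tz":0,"jaw":0.2},
    {"ax":0,"ay":0,"az":3.9,"tx":-0.066,"ty":0.396,"tz":0,"jaw":0.2}
  ]
}}

```text
t: 17.1
tcp_pos: [0.5309, -0.2394, 0.262]
eef_rot: [1.0, -0.016, -0.0, -0.0]
ft_force: [0.2, -0.0, -0.9]
gripper_width: 0.313
```

Run:
```python
from h import *
o=observe();print(o['t'],o['tcp_pos'].round(4),o['gripper_width'],o['ft_force'].round(2),o['eef_rot'].round(4),o['joints'].round(3))
f=save('wrist','w9');im=f['image'].astype(int);g=im.sum(2)//3
e=[proj(f,p) for p in([.5324,-.2004,.098],[.5298,-.2799,.098],[.5311,-.2402,.098])];print(np.round(e,1))
for v in range(int(e[0][1])-4,int(e[2][1])+10,6):
    t=(v-e[0][1])/(e[1][1]-e[0][1]);u=int(round(e[0][0]+t*(e[1][0]-e[0][0])));print(v,u-8,g[v,u-8:u+9].tolist())
print('tips',proj(f,o['tcp_pos']-[0,0,.069]))
```

```text
17.1 [ 0.5309 -0.2394  0.262 ] 0.3128715288632501 [ 0.18 -0.04 -0.86] [ 9.999e-01 -1.590e-02 -3.000e-04 -3.000e-04] [ 0.237  0.717  0.272  1.434 -0.209  1.019  0.523]
[[315.6 143.7]
 [315.5 216.6]
 [315.6 181.7]]
139 308 [180, 184, 125, 111, 114, 115, 113, 127, 130, 114, 111, 113, 115, 117, 179, 181, 182]
145 308 [227, 228, 225, 223, 223, 223, 233, 242, 242, 199, 217, 219, 214, 213, 221, 223, 224]
151 308 [233, 123, 83, 80, 82, 79, 155, 238, 242, 142, 85, 82, 81, 82, 67, 226, 233]
157 308 [193, 107, 78, 80, 83, 83, 156, 240, 244, 157, 85, 80, 80, 76, 99, 227, 234]
163 308 [232, 122, 81, 79, 79, 86, 154, 239, 243, 153, 82, 79, 81, 79, 96, 226, 233]
169 308 [232, 123, 81, 83, 77, 83, 157, 240, 243, 154, 87, 81, 79, 76, 92, 226, 233]
175 308 [232, 122, 78, 81, 78, 81, 150, 241, 244, 155, 85, 78, 79, 78, 137, 226, 233]
181 308 [128, 82, 78, 81, 77, 80, 179, 242, 244, 140, 78, 79, 76, 76, 134, 229, 233]
187 308 [232, 123, 75, 79, 75, 78, 205, 240, 243, 133, 78, 82, 74, 75, 132, 227, 231]
tips [315.07350403 213.13815693]
```

The card's top edge sits centred beneath the gaping jaws (316 against 315.9 px). Lower slowly.

Call:
{"api": "servo_tool", "payload": {
  "moves": [
    {"ax":0,"ay":0,"az":0,"tx":0,"ty":0.001,"tz":0.02,"jaw":0.2},
    {"ax":0,"ay":0,"az":0,"tx":0,"ty":0.001,"tz":0.04,"jaw":0.2},
    {"ax":0,"ay":0,"az":0,"tx":0,"ty":0.001,"tz":0.058,"jaw":0.2},
    {"ax":0,"ay":0,"az":0,"tx":0,"ty":0.001,"tz":0.072,"jaw":0.2},
    {"ax":0,"ay":0,"az":0,"tx":0,"ty":0.001,"tz":0.084,"jaw":0.2},
    {"ax":0,"ay":0,"az":0,"tx":0,"ty":0.001,"tz":0.094,"jaw":0.2},
    {"ax":0,"ay":0,"az":0,"tx":0,"ty":0.001,"tz":0.103,"jaw":0.2},
    {"ax":0,"ay":0,"az":0,"tx":0,"ty":0.001,"tz":0.11,"jaw":0.2},
    {"ax":0,"ay":0,"az":0,"tx":0,"ty":0.001,"tz":0.115,"jaw":0.2},
    {"ax":0,"ay":0,"az":0,"tx":0,"ty":0.001,"tz":0.115,"jaw":0.2},
    {"ax":0,"ay":0,"az":0,"tx":0,"ty":0.001,"tz":0.115,"jaw":0.2},
    {"ax":0,"ay":0,"az":0,"tx":0,"ty":0.001,"tz":0.115,"jaw":0.2}
  ]
}}

```text
t: 18.35
tcp_pos: [0.5308, -0.2416, 0.1477]
eef_rot: [1.0, -0.017, 0.0, 0.0]
ft_force: [0.5, 0.4, -0.6]
gripper_width: 0.313
```

Run:
```python
from h import *
o=observe();print(o['t'],o['tcp_pos'].round(4),o['gripper_width'],o['ft_force'].round(2),o['eef_rot'].round(4),abs(o['joint_vel']).max())
f=save('wrist','w10');im=f['image']
V=f['view'];C=(-V[:3,:3].T@V[:3,3]);print(C.round(4))
for n,p in dict(mark=[.4943,-.2385,.025],e1=[.5324,-.2004,.098],e2=[.5298,-.2799,.098],mid=[.5311,-.2402,.098],piv=o['tcp_pos']-[0,0,.0294],tip=o['tcp_pos']-[0,0,.069]).items(): print(n,proj(f,p).round(1))
cv2.imwrite('pics/c10.png',cv2.resize(im[0:300,170:450,::-1],None,fx=2,fy=2,interpolation=cv2.INTER_CUBIC))
```

```text
18.35 [ 0.5308 -0.2416  0.1477] 0.3126519866033598 [ 0.46  0.36 -0.58] [ 9.999e-01 -1.650e-02  2.000e-04  2.000e-04] 0.0016479402729364977
[ 0.5338 -0.1661  0.2757]
mark [275.2 190.1]
e1 [315.2 162.9]
e2 [315.2 272.8]
mid [315.2 221.3]
piv [314.8 236.5]
tip [314.9 213. ]
```

View pics/c10.png

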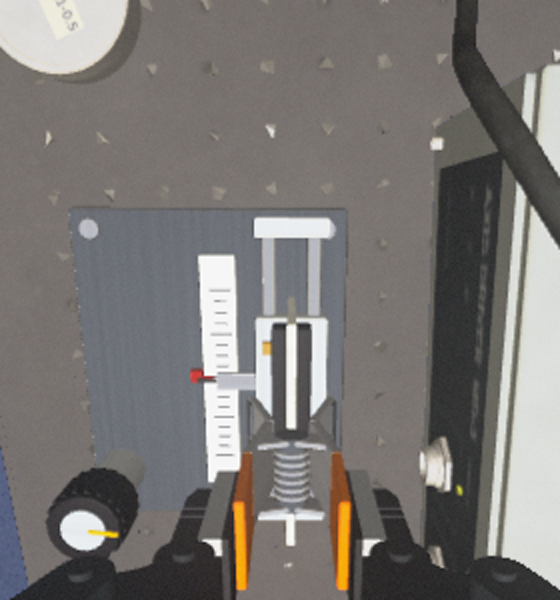

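Final crop: the jaws (crop x≈250 and 330) stand either side of the card edge (x≈291). The pointer is still at the mark, and the wrist force is unchanged (−0.6 N), so nothing touches. The clip is about 2 mm toward −y, so one small nudge along the card and then hand in.

Call:
{"api": "servo_tool", "payload": {
  "moves": [
    {"ax":0,"ay":0,"az":0,"tx":0,"ty":-0.001,"tz":0,"jaw":0.2},
    {"ax":0,"ay":0,"az":0,"tx":0,"ty":-0.002,"tz":0,"jaw":0.2},
    {"ax":0,"ay":0,"az":0,"tx":0,"ty":-0.002,"tz":0,"jaw":0.2},
    {"ax":0,"ay":0,"az":0,"tx":0,"ty":-0.002,"tz":0,"jaw":0.2},
    {"ax":0,"ay":0,"az":0,"tx":0,"ty":-0.002,"tz":0,"jaw":0.2}
  ]
}}

```text
t: 18.9
tcp_pos: [0.5307, -0.2396, 0.1473]
eef_rot: [1.0, -0.017, -0.0, 0.0]
ft_force: [0.4, -0.9, -0.6]
gripper_width: 0.313
```

```bash
python3 -c "
from h import *
o=observe();print(o['t'],o['tcp_pos'].round(4),o['gripper_width'],o['ft_force'].round(2),abs(o['joint_vel']).max())
print(sign_off())"
```

```text
18.9 [ 0.5307 -0.2396  0.1473] 0.3131778260504078 [ 0.38 -0.88 -0.59] 0.0021773169215604246
the job is handed in; nothing more can be done
None
```

The job is handed in at 18.9 s: the pointer is at the red mark, and the clip is held squeezed open astride the middle of the card's top edge.

- **Knob:** I turned it about 122° + 5°. An overhead check then showed the pointer about 0.65 mm past the mark, so I regrasped and turned it back about 6°. The second overhead check put the needle within about 0.2 mm of the mark. An earlier oblique view had suggested it was short of the mark; that disagreed with the overhead view, which I trusted because it has almost no parallax.
- **Clip:** I squeezed it to the stop (opening 0.313), lifted it off the blade and lowered it over the card. The jaw tips are about 20 mm below the card's top edge, worked out from the tool height rather than seen directly.
- **Last checks:**
  - **Fit:** the last picture showed the card centred between the jaws and the pointer still at the mark.
  - **Contact:** wrist force stayed at about 1 N, so nothing seems to be touching.
  - **Position:** I then nudged the clip 2 mm along the card toward its middle. It ended within about 1 mm by the tool position; I took no picture after that.

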